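Re-bush a sewing-machine belt pulley

TASK

Fit the new bronze bushing from the tray, nose down, into the bore of the clamped belt pulley: start it square, then put the blue-gripped steel drift on its head and press it fully home, until the shoulder bottoms flush on the hub, and lean on it there for a moment with about 20 N to seat it. It is a light press fit in a thin casting: feel for the bottom and never let the load reach 30 N. Then stand the drift back in its hole in the punch rack and leave the other things on the bench alone.

Things in the scene. Friction and masses are not known exactly. Their poses are not given: they have to be found in the camera images.
- pulley: cast aluminium V-belt pulley, 120 mm across, lying flat, bore upright, fixed by two steel strap clamps on a wooden block 200 x 124 mm, 30 to 42 mm high. Origin on the bore's axis, 30 mm below the block's top; z up, x along the block through both clamps. Hub 46 mm in diameter, its flat face 74 mm above the origin, the highest part; rim top 59, clamps up to 72 mm, 52 to 97 mm from the axis
- bore_mouth (a point): centre of the bore's mouth, in the plane of the hub's face; z up. Bore 25 mm in diameter, its edge nearly sharp. The first 7 mm are free; below, a springing steel ring narrows to 22 mm at 16 mm depth and grips the bushing: entering the ring takes up to 20 N, further in 5 to 15 N, and it stays where it is left. Bore 44 mm deep. The casting cracks above 30 N
- bushing: headed bronze bushing, mass about 0.12 kg, standing nose down in the tray. Origin at the centre of the nose (lower end), z along its axis towards the head. Body 24 mm in diameter and 26 mm long, nose chamfered 0.4 mm; head 34 mm in diameter and 8 mm thick on top (26 to 34 mm from the nose); bored through at 15 mm
- shoulder (a point): point on the bushing's axis in the plane of the head's underside (the shoulder), 26 mm above the nose, axes as the bushing's. Home = this point in the bore mouth, the shoulder flat on the hub's face
- tray: shallow open wooden tray 170 x 130 x 24 mm, fixed, walls 7 mm, inner floor 7 mm above the bench. Origin at the centre of its underside, z up, x along its length
- drift: steel bushing drift with a ribbed blue grip, mass about 0.34 kg, standing in the rack. Origin at the tip of its pilot, z up along its axis. Pilot 12 mm in diameter and 11 mm long (fits loosely into the bushing's 15 mm hole), then a flat pushing face and a round shank 28 mm in diameter and 70 mm long (11 to 81 mm from the tip)
- rack: dark wooden punch rack 180 x 64 x 40 mm, fixed. Origin at the centre of its underside, z up, x along its length. Three fixed punches 12 mm thick stand 18, 44 and 70 mm from the centre along +x, at most 38 mm above the rack
- rack_hole (a point): mouth of the drift's hole in the rack's top face, 50 mm from the rack's centre along its -x; hole 20 mm in diameter, 22 mm deep. The drift stands here with its pilot in the hole and its pushing face on the rack's top, 40 mm above the bench
- mallet: bystander: wooden mallet lying on the bench, head 56 mm in diameter and 85 mm long, handle 185 mm long. Origin on the bench under the head, handle along +x
- glue: bystander: white glue bottle with a blue cap, 60 mm in diameter, 130 mm high, origin at the centre of its foot
- old_bushing: bystander: the blackened old bushing, standing head down on the bench, 34 mm in diameter, 34 mm high; origin at the centre of its underside
Not all that is in view belongs to the job. Leave any purple look-alike of the rack alone.

How it is judged:
On the way, in this order (a step that is already met when the one before it is completed fails the run):
1. the bushing is started square in the bore: nose at least 4 mm in, within 3 mm of the axis and 0.2 rad of upright (z of shoulder in the frame of bore_mouth below 0.022 m and horizontal distance between shoulder and bore_mouth below 0.003 m and angle between the z axis of bushing and the z axis of pulley, either way round below 0.2 rad), for 0.1 s.
2. the drift, its pilot in the bushing's hole, leans on the head with over 16 N, the shoulder bottomed within 1.5 mm (z of shoulder in the frame of bore_mouth below 0.0015 m and horizontal distance between drift and bore_mouth below 0.006 m and contact force between drift and bushing above 16 N), for 0.2 s.
At the end, for the whole second after the job is handed in: The bushing sits nose down in the bore with its shoulder within 1.5 mm of the hub's face, within 2 mm of the axis and 0.06 rad of square, at rest; the drift stands in its rack hole, pilot at least 8 mm in, upright within 0.08 rad, at rest (z of shoulder in the frame of bore_mouth below 0.0015 m and horizontal distance between shoulder and bore_mouth below 0.002 m and angle between the z axis of bushing and the z axis of pulley, either way round below 0.06 rad and angle between bushing's own z axis and vertical below 0.06 rad and linear speed of each of bushing, drift below 0.01 m/s and horizontal distance between drift and rack_hole below 0.008 m and z of drift in the frame of rack_hole below -0.008 m and angle between drift's own z axis and vertical below 0.08 rad); the robot touches nothing.
It fails at once if the drift is pressed or struck on the bushing with more than 31 N (contact force between drift and bushing above 31 N).
It fails at once if the bushing is crushed on the pulley with more than 80 N in all, the ring's own squeeze of some 30 N counted in (contact force between bushing and pulley above 80 N).
It fails at once if the robot or the drift strikes the pulley with more than 31 N (contact force between any of the arm, the fingers, drift and pulley above 31 N).
It fails at once if the mallet, the glue bottle or the old bushing is moved by more than 30 mm (distance of any of mallet, glue, old_bushing from where it was at the start of the episode above 0.03 m).
It also fails if it takes over 72 s, if anything falls off the work surface, if the arm or the gripper's body presses on something with over 40 N, if the wrist force passes 120 N, or if a joint passes its speed limit or range.

ROBOT

A 7-joint arm with a two-finger parallel gripper is mounted at the origin on the work surface. World frame = base frame: x ahead of the robot, y to its left, z up, the work surface at z = 0. Lengths are in m, angles in rad, forces in N, time in s.
With the tool pointing down it reaches from about 0.4 to 0.875 m from the base axis. Payload 6.5 kg.
Tool frame: the origin (TCP) lies midway between the tips of the shut fingers; the grasp point (between the pads) lies 19 mm behind it; z points along the fingers, y is the line along which they close (so a half turn about z gives the same grasp; the last joint's range is limited). The gripper opens to 88 mm and grips with 3 to 60 N. Pads are 18 mm wide; open, the fingers measure 123 mm over their backs; the gripper's body (75 mm by 187 mm) begins 45 mm behind the grasp point.
Start: joints at [1.159, 0.536, -0.004, 1.538, 0.003, 1.067, -0.071], TCP at [0.22, -0.612, 0.239] pointing down, gripper open.
Joint ranges: [-2.7, 2.7], [-0.37, 2.16], [-1.27, 1.26], [0.24, 2.4], [-1.31, 4.45], [0.19, 1.91], [-2.76, 2.76]. Speed limits (rad/s): [2.39, 2.39, 3.14, 3.14, 3.14, 3.14, 3.14].

INTERFACE

Orientations are given as a unit quaternion [x, y, z, w].
In Python, from plant import * gives the robot as it stands.
- The arm moves only by the shell command python3 -m crank 'ROWS' [FORCE]. ROWS is text: rows parted by semicolons, each of 5 numbers parted by spaces: the shift along the tool's x, y, z in cm, then the turn about the tool's z in degrees, then the opening, from 0 (shut) to 1 (fully open). A call has 1 to 8 rows; each row shifts and turns the commanded pose from where the row before left it, along the tool's axes as they then stand; what a row does not reach is not made up. A row lasts 1/8 s, in which the tool goes at most 62.5 mm and 10.7 degrees, less where a joint would pass 70% of its speed; a pose out of reach is approached as far as the arm can. A call with a gripper value outside its range is refused whole. The fingers move at their own pace and stop on an object; FORCE is the grip in N (left out, the last holds). Time passes only in rows, so rows that do not move let the fingers close. It gives the time, the measured TCP pose, the force, the opening and the grip force at its end, in the units of the state.
- get_obs(): the state, without advancing time (a new reading comes with each control period).
- read_camera(name): name is "side" or "top" or "wrist"; returns (picture, depth): 384x512x3 uint8, blue, green, red; 384x512 float32, m along the optical axis (not along the pixel's ray), 0 where there is no reading.
- get_calibration(name): a dict with "fx", "fy", "cx", "cy" (pixels), "T" (4x4, takes a point from camera to world coordinates). Camera axes: x right, y down, z forward; pixel columns grow to the right and rows downward; lengths in m; the calibration is good to about 2 mm. A picture is of the moment at which its call begins: read the wrist's pose just before it. get_calibration takes no time and is no camera call; for the wrist camera it gives the pose at the moment of the call.
- job_done(): hands the job in; it is judged then, once.
The state is a dict: "t": time; "q": joint angles; "joint_vel": joint speeds; "joint_torque": joint torques, N m; "ee_pos": TCP position; "ee_rot": TCP orientation; "wrist_force": force on the tool from outside, world axes, zero at the start; "wrist_torque": the same for the moment, N m; "gripper_width": finger opening in m; "gripper_force": force on a finger pad.
Only numpy, scipy, OpenCV 4.12 (cv2) and the standard library are available. Lean on these libraries where they do the work, as an engineer would, in place of code of your own. Each camera call takes 0.05 s, during which the arm holds its last target. There are 200 camera calls.

## Working session

There is one attempt and no reset: what is moved stays moved. The work goes in short steps, Python scripts to look and compute and a shell command to move; the robot and the scene stay as the last step left them, time stands still between calls to the robot, and variables do not carry over. Pictures are saved under pics/ and viewed, at most 10 in all, crops included, and the job is handed in when it is done.

```bash
mkdir -p pics; python3 - <<'E'
from plant import *
import cv2,numpy as np
o=get_obs();print({k:np.round(v,3).tolist() for k,v in o.items()})
for n in("top","side"):
    im,d=read_camera(n);c=get_calibration(n);print(n,c)
    cv2.imwrite(f"pics/{n}0.png",im);np.save(f"{n}0.npy",d)
E
```

```text
{'t': 0.0, 'q': [1.159, 0.537, -0.004, 1.539, 0.003, 1.067, -0.071], 'joint_vel': [0.001, 0.001, 0.001, 0.002, -0.0, -0.001, 0.001], 'joint_torque': [-0.001, -57.097, 0.99, -25.16, -0.056, 0.018, 0.0], 'ee_pos': [0.22, -0.611, 0.238], 'ee_rot': [0.985, 0.172, -0.0, -0.001], 'wrist_force': [-0.265, -0.086, 0.13], 'wrist_torque': [0.024, -0.011, -0.013], 'gripper_force': 0.0, 'gripper_width': 0.088}
top {'fx': 387.0196152933005, 'fy': 387.0196152933005, 'cx': 255.53649646739225, 'cy': 191.4115979696991, 'T': array([[ 0.02389776, -0.98876531,  0.14755361,  0.46124452],
       [-0.99970982, -0.02318857,  0.00652488,  0.0515138 ],
       [-0.00303002, -0.14766672, -0.98903254,  1.17021843],
       [ 0.        ,  0.        ,  0.        ,  1.        ]])}
side {'fx': 352.0408315033601, 'fy': 352.0408315033601, 'cx': 255.5347219366186, 'cy': 185.3267697445567, 'T': array([[ 0.95523907, -0.18285247,  0.23255816,  0.40453436],
       [-0.295786  , -0.57602464,  0.76204085, -0.62358188],
       [-0.00538182, -0.79671864, -0.60432644,  0.63351821],
       [ 0.        ,  0.        ,  0.        ,  1.        ]])}
```

View pics/top0.png

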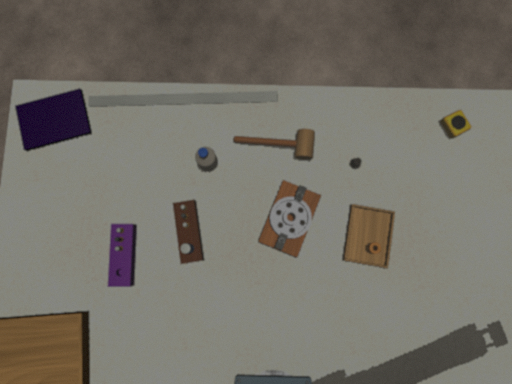

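View pics/side0.png

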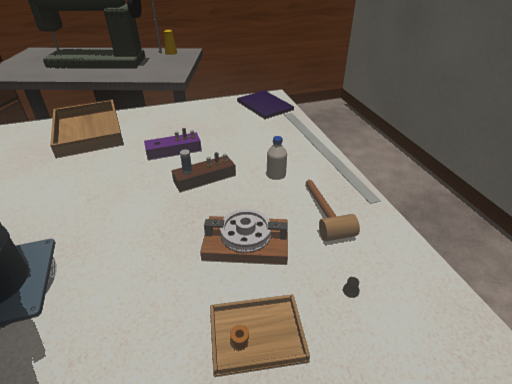

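The top view shows the tray with the bushing head near (375,247), the hub near (291,217), the drift in the dark rack near (186,249), and the purple decoy rack at (121,255). The side view agrees. Next I'll measure these.

```bash
cat > h.py <<'E'
from plant import *
import cv2,numpy as np
def cloud(d,c):
    v,u=np.indices(d.shape);P=np.stack([(u-c["cx"])/c["fx"]*d,(v-c["cy"])/c["fy"]*d,d],-1)
    return P@c["T"][:3,:3].T+c["T"][:3,3]
def ray(u,v,z,c):
    r=c["T"][:3,:3]@[(u-c["cx"])/c["fx"],(v-c["cy"])/c["fy"],1];o=c["T"][:3,3]
    return o+r*(z-o[2])/r[2]
def show(im,name,box,s):
    u0,u1,v0,v1=box;cv2.imwrite(f"pics/{name}.png",cv2.resize(im[v0:v1,u0:u1],None,fx=s,fy=s,interpolation=cv2.INTER_CUBIC))
E
python3 - <<'E'
from h import *
im=cv2.imread("pics/top0.png");d=np.load("top0.npy");c=get_calibration("top");P=cloud(d,c)
def blob(n,box,z0,z1):
    u0,u1,v0,v1=box;Q=P[v0:v1,u0:u1].reshape(-1,3);m=(Q[:,2]>z0)&(Q[:,2]<z1);Q=Q[m]
    (r,s,a)=cv2.minAreaRect(Q[:,:2].astype(np.float32))
    print(n,len(Q),"med",Q.mean(0).round(4),"rect",np.round(r,4),np.round(s,4),round(a,1),"zmax",Q[:,2].max().round(4))
blob("bushing",(360,390,230,262),.032,.06)
blob("tray",(335,400,195,275),.016,.03)
blob("hub",(250,330,175,260),.0725-.03+.03,.09)
blob("block",(250,330,175,260),.02,.09)
blob("drift",(170,206,235,265),.09,.3)
blob("rack",(165,210,190,270),.033,.3)
blob("glue",(190,220,140,175),.08,.3)
for b in((170,206,235,265),(280,303,205,230)):
    z=P[b[2]:b[3],b[0]:b[1],2];print(np.histogram(z,bins=np.arange(-.01,.2,.01))[0])
show(im,"topc",(160,400,170,275),3.3)
E
```

```text
bushing 99 med [ 0.4739 -0.2882  0.0401] rect [ 0.4743 -0.2884] [0.0315 0.0328] 1.4 zmax 0.046
tray 534 med [ 0.5082 -0.2813  0.0225] rect [ 0.5098 -0.2793] [0.1317 0.1702] 81.1 zmax 0.0299
hub 108 med [ 0.5549 -0.0431  0.0742] rect [ 0.5546 -0.0424] [0.0433 0.1406] 86.2 zmax 0.0781
block 2836 med [ 0.5529 -0.0416  0.0441] rect [ 0.5551 -0.043 ] [0.1239 0.1995] 69.2 zmax 0.0781
drift 90 med [0.4589 0.2454 0.1075] rect [0.4584 0.2466] [0.0244 0.0273] 1.3 zmax 0.1118
rack 1373 med [0.5075 0.2541 0.0453] rect [0.5087 0.2558] [0.1797 0.0646] 10.7 zmax 0.1118
glue 298 med [0.7186 0.2045 0.1019] rect [0.7221 0.2081] [0.0551 0.0551] 5.1 zmax 0.1344
[283 140  16  10 351 165   7   4   7   6   6  68  16   0   0   0   0   0
   0   0]
[  0   0   0  24  19 213 160  13 144   0   0   0   0   0   0   0   0   0
   0   0]
```

View pics/topc.png

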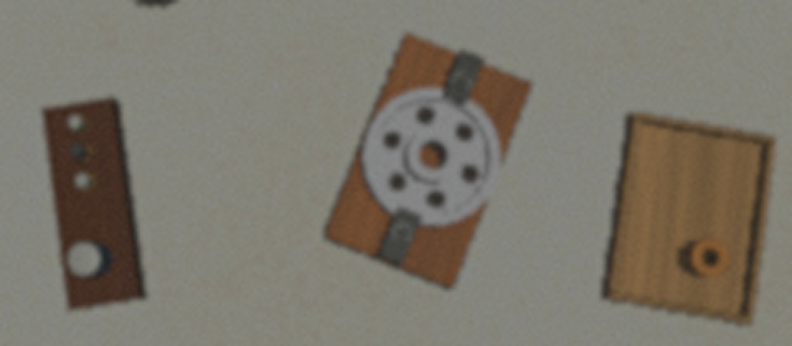

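The crop confirms the layout: the rack has the drift at its lower end, the pulley bore is open, and the bushing stands in the lower right of the tray. Measured heights and sizes agree with those given. I'll grasp the bushing on the tray's diagonal so the fingers clear the walls.

```bash
cat >> h.py <<'E'
def pose(): 
    from scipy.spatial.transform import Rotation as R
    o=get_obs();return o,R.from_quat(o["ee_rot"]).as_matrix()
def plan(x,y,z,turn=0):
    "tool-axis shift in cm after first turning by turn deg about tool z"
    from scipy.spatial.transform import Rotation as R
    o,M=pose();N=M@R.from_euler("z",turn,degrees=True).as_matrix()
    print("shift cm",(N.T@(np.array([x,y,z])-o["ee_pos"])*100).round(2),"yaw now",np.degrees(np.arctan2(M[1,0],M[0,0])).round(1),"tilt z",M[:,2].round(4))
E
python3 -c "
from h import *
plan(.474,-.288,.15,-16)"
```

```text
shift cm [ 39.49 -11.32   8.82] yaw now 19.8 tilt z [-6.0e-04  1.4e-03 -1.0e+00]
```

```bash
python3 -m crank '0 0 0 -8 1;0 0 0 -8 1' && python3 -m crank '5 -1.4 1.1 0 1;5 -1.4 1.1 0 1;5 -1.4 1.1 0 1;5 -1.4 1.1 0 1;5 -1.4 1.1 0 1;5 -1.4 1.1 0 1;4.5 -1.4 1.1 0 1;4.5 -1.4 1.1 0 1' && python3 -m crank '0 0 0 0 1;0 0 0 0 1'
python3 - <<'E'
from h import *
plan(.474,-.288,.15)
c=get_calibration("wrist");im,d=read_camera("wrist");print(c)
cv2.imwrite("pics/w1.png",im);np.save("w1.npy",d)
E
```

```text
t: 0.35
ee_pos: [0.2202, -0.6112, 0.2382]
ee_rot: [0.951, 0.31, -0.0, -0.001]
wrist_force: [0.2, -0.3, 0.6]
gripper_width: 0.0877
gripper_force: 0.0
t: 1.35
ee_pos: [0.4716, -0.2911, 0.1501]
ee_rot: [0.952, 0.307, -0.0, -0.0]
wrist_force: [0.3, -0.5, -0.6]
gripper_width: 0.0878
gripper_force: 0.0
t: 1.6
ee_pos: [0.4704, -0.293, 0.1505]
ee_rot: [0.952, 0.307, -0.001, -0.0]
wrist_force: [-0.0, -0.7, -0.3]
gripper_width: 0.0881
gripper_force: 0.0
shift cm [ 0.58 -0.2   0.05] yaw now 35.8 tilt z [-1.e-03 -3.e-04 -1.e+00]
{'fx': 304.9093660457355, 'fy': 304.9093660457355, 'cx': 258.3342383335699, 'cy': 194.42141350656155, 'T': array([[ 5.84624696e-01, -7.76276528e-01, -2.35815004e-01,
         5.30693279e-01],
       [-8.11303303e-01, -5.59040803e-01, -1.71056517e-01,
        -2.49413520e-01],
       [ 9.56949764e-04,  2.91321355e-01, -9.56624771e-01,
         2.96372886e-01],
       [ 0.00000000e+00,  0.00000000e+00,  0.00000000e+00,
         1.00000000e+00]])}
```

View pics/w1.png

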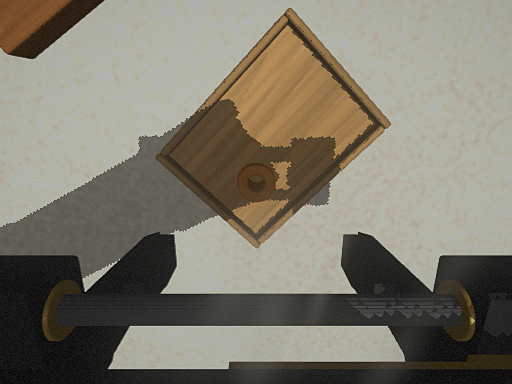

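The wrist view shows the bushing head at about (257,182), midway between the fingers, with the tray edges diagonal to them. I'll measure it from depth.

```bash
cat >> h.py <<'E'
def ring(d,c,guess,zlo,zhi,rad):
    P=cloud(d,c).reshape(-1,3);P=P[d.reshape(-1)>0]
    m=(P[:,2]>zlo)&(P[:,2]<zhi)&(np.hypot(P[:,0]-guess[0],P[:,1]-guess[1])<rad);Q=P[m]
    if len(Q)<10: print("few",len(Q));return
    ce,r=cv2.minEnclosingCircle(Q[:,:2].astype(np.float32))
    print(len(Q),"mean",Q.mean(0).round(4),"circle",np.round(ce,4),round(r,4))
E
python3 - <<'E'
from h import *
o,M=pose();c=get_calibration("wrist");d=np.load("w1.npy")
print(o["ee_pos"].round(4) if hasattr(o["ee_pos"],"round") else o["ee_pos"])
ring(d,c,(.474,-.288),.034,.06,.03)
print(ray(257,182,.041,c))
E
```

```text
[ 0.4702 -0.2937  0.1507]
1012 mean [ 0.4751 -0.2878  0.0408] circle [ 0.4743 -0.2883] 0.0173
[ 0.47588092 -0.28837906  0.041     ]
```

```bash
python3 -m crank '0.4 -0.1 2 0 0.6;0.3 -0.1 2 0 0.6;0 0 2 0 0.6;0 0 2 0 0.6;0 0 0 0 0.6;0 0 0 0 0.6'; python3 -c "
from h import *
plan(.4748,-.288,.0205)"
```

```text
t: 2.4
ee_pos: [0.4755, -0.2879, 0.0715]
ee_rot: [0.952, 0.307, 0.0, 0.0]
wrist_force: [0.8, 0.0, 0.5]
gripper_width: 0.0531
gripper_force: 0.0
shift cm [-0.07 -0.03  5.1 ] yaw now 35.7 tilt z [ 7.e-04 -8.e-04 -1.e+00]
```

```bash
python3 -m crank '0 0 1.5 0 0.6;0 0 1.5 0 0.6;0 0 1.5 0 0.6;0 0 0.6 0 0.6;0 0 0 0 0.6' && python3 -m crank '0 0 0 0 0.2;0 0 0 0 0.2;0 0 0 0 0.2;0 0 0 0 0.2' 25; python3 -c "
from h import *
plan(.4748,-.288,.16)"
```

```text
t: 3.02
ee_pos: [0.4752, -0.2865, 0.0191]
ee_rot: [0.952, 0.308, -0.0, -0.0]
wrist_force: [-0.2, 0.2, -0.7]
gripper_width: 0.0528
gripper_force: 0.0
t: 3.52
ee_pos: [0.4758, -0.2869, 0.0201]
ee_rot: [0.952, 0.307, 0.0, 0.0]
wrist_force: [-0.3, 0.7, 2.8]
gripper_width: 0.0332
gripper_force: 25.0
shift cm [ -0.14   0.04 -13.99] yaw now 35.8 tilt z [ 6.e-04 -3.e-04 -1.e+00]
```

```bash
python3 -m crank '0 0 -3 0 0.2;0 0 -4 0 0.2;0 0 -4 0 0.2;0 0 -4 0 0.2;0 0 0 0 0.2'; python3 -c "
from h import *
plan(.49,-.09,.18)"
```

```text
t: 4.15
ee_pos: [0.4773, -0.2878, 0.1725]
ee_rot: [0.952, 0.307, 0.002, 0.002]
wrist_force: [1.1, 0.1, -2.9]
gripper_width: 0.0329
gripper_force: 25.0
shift cm [ 12.6  -15.29  -0.8 ] yaw now 35.8 tilt z [ 0.005  -0.0028 -1.    ]
```

```bash
python3 -m crank '3 -3.7 -0.2 0 0.2;3.2 -3.8 -0.2 0 0.2;3.2 -3.8 -0.2 0 0.2;3.2 -3.8 -0.2 0 0.2;0 0 0 0 0.2;0 0 0 0 0.2;0 0 0 0 0.2'
python3 - <<'E'
from h import *
o,M=pose();c=get_calibration("wrist");im,d=read_camera("wrist")
cv2.imwrite("pics/w2.png",im);np.save("w2.npy",d)
ring(d,c,(.555,-.043),.0715,.08,.03)
P=cloud(d,c);q=P[...,2];print(np.median(q[(q>.070)&(q<.08)&(np.hypot(P[...,0]-.555,P[...,1]+.043)<.023)]))
plan(.555,-.043,.12)
E
```

```text
t: 5.03
ee_pos: [0.4888, -0.0921, 0.1771]
ee_rot: [0.952, 0.306, -0.001, 0.0]
wrist_force: [0.1, -0.0, -0.5]
gripper_width: 0.0333
gripper_force: 25.0
2084 mean [ 0.5567 -0.0413  0.074 ] circle [ 0.5562 -0.0418] 0.0231
0.07396472186700587
shift cm [ 8.23 -0.13  5.72] yaw now 35.7 tilt z [-9.e-04 -3.e-04 -1.e+00]
```

View pics/w2.png

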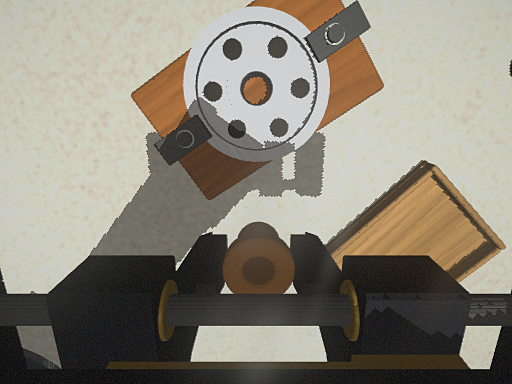

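The wrist view shows the empty bore at (256,88) and the bushing's head held at (258,268). To cancel the camera bias, I'll measure both in this same picture.

```bash
cat >> h.py <<'E'
def disc(d,c,guess,zlo,zhi,rad,zp):
    "outer and hole contours of a flat ring, fitted by ellipses, centres put on plane zp"
    P=cloud(d,c);m=((d>0)&(P[...,2]>zlo)&(P[...,2]<zhi)&(np.hypot(P[...,0]-guess[0],P[...,1]-guess[1])<rad)).astype(np.uint8)
    cs,h=cv2.findContours(m,cv2.RETR_CCOMP,cv2.CHAIN_APPROX_NONE)
    for k in sorted(cs,key=len)[::-1][:2]:
        if len(k)<12: continue
        W=np.array([ray(u,v,zp,c)[:2] for u,v in k[:,0]]);A=np.c_[2*W,np.ones(len(W))];s=np.linalg.lstsq(A,(W**2).sum(1),rcond=None)[0]
        r=np.sqrt(s[2]+s[0]**2+s[1]**2);print("n",len(k),"centre",s[:2].round(4),"r",r.round(4),"rms",np.std(np.hypot(*(W-s[:2]).T)).round(5))
E
python3 - <<'E'
from h import *
o,M=pose();c=get_calibration("wrist");d=np.load("w2.npy");print(np.round(o["ee_pos"],4))
disc(d,c,(.556,-.042),.071,.08,.03,.074)
P=cloud(d,c);m=np.hypot(P[...,0]-.489,P[...,1]+.092)<.02
z=P[...,2][m];print(np.histogram(z,bins=np.arange(.14,.25,.005)))
z0=np.median(z[(z>.19)&(z<.21)]);print(z0)
disc(d,c,(.489,-.092),z0-.003,z0+.003,.025,z0)
E
```

```text
[ 0.4889 -0.092   0.1772]
n 170 centre [ 0.5563 -0.0417] r 0.0226 rms 0.0002
n 96 centre [ 0.5562 -0.0418] r 0.0126 rms 0.00021
(array([   0,    0,    0,    0,    3,  119,  191,  194,  193,  210,  504,
       3101,  212,   94,   25,   83,  185,    0,    0,    0,    0]), array([0.14 , 0.145, 0.15 , 0.155, 0.16 , 0.165, 0.17 , 0.175, 0.18 ,
       0.185, 0.19 , 0.195, 0.2  , 0.205, 0.21 , 0.215, 0.22 , 0.225,
       0.23 , 0.235, 0.24 , 0.245]))
0.19795880639303984
n 322 centre [ 0.4903 -0.091 ] r 0.0182 rms 0.00264
n 90 centre [ 0.4888 -0.0921] r 0.0072 rms 0.00028
```

```bash
python3 -c "
from h import *
plan(.5563,-.0417,.105)"; python3 -m crank '2.8 0 0.8 0 0.2;2.8 0 1.5 0 0.2;2.8 0 2.5 0 0.2;0 0 2 0 0.2;0 0 0 0 0.2;0 0 0 0 0.2;0 0 0 0 0.2'; python3 -c "
from h import *
plan(.5563,-.0417,.09);print(get_obs()['wrist_force'])"
```

```text
shift cm [ 8.41 -0.16  7.22] yaw now 35.7 tilt z [-9.e-04 -3.e-04 -1.e+00]
t: 5.95
ee_pos: [0.558, -0.042, 0.1107]
ee_rot: [0.952, 0.307, 0.001, 0.0]
wrist_force: [0.3, 0.1, -1.1]
gripper_width: 0.0333
gripper_force: 25.0
shift cm [-0.12 -0.13  2.07] yaw now 35.8 tilt z [ 1.5e-03 -3.0e-04 -1.0e+00]
[ 0.2952095   0.07003777 -1.12104692]
```

```bash
python3 -m crank '-0.12 -0.13 1 0 0.2;0 0 0.8 0 0.2;0 0 0 0 0.2;0 0 0 0 0.2;0 0 0 0 0.2'; python3 -c "
from h import *
plan(.5563,-.0417,.09)";python3 -m crank '0 0 0 0 0.2;0 0 0 0 0.2'; python3 -c "
from h import *
plan(.5563,-.0417,.09)"
```

```text
t: 6.58
ee_pos: [0.556, -0.0411, 0.0919]
ee_rot: [0.952, 0.308, 0.0, 0.0]
wrist_force: [-0.8, -0.6, -0.5]
gripper_width: 0.0329
gripper_force: 25.0
shift cm [-0.01  0.07  0.19] yaw now 35.8 tilt z [ 4.e-04 -0.e+00 -1.e+00]
t: 6.82
ee_pos: [0.5559, -0.0411, 0.0918]
ee_rot: [0.952, 0.307, 0.0, 0.0]
wrist_force: [-0.1, -0.1, -0.8]
gripper_width: 0.0332
gripper_force: 25.0
shift cm [0.   0.08 0.18] yaw now 35.8 tilt z [ 3.e-04 -0.e+00 -1.e+00]
```

```bash
python3 -m crank '0 0.08 0.2 0 0.2;0 0 0.2 0 0.2;0 0 0 0 0.2;0 0 0 0 0.2' ; python3 -m crank '0 0 0.1 0 0.2;0 0 0.1 0 0.2;0 0 0 0 0.2' ;python3 -m crank '0 0 0.1 0 0.2;0 0 0.1 0 0.2;0 0 0 0 0.2'
```

```text
t: 7.32
ee_pos: [0.5562, -0.0417, 0.0877]
ee_rot: [0.952, 0.307, -0.0, -0.0]
wrist_force: [0.2, -0.2, -1.9]
gripper_width: 0.0331
gripper_force: 25.0
t: 7.7
ee_pos: [0.5563, -0.0416, 0.0857]
ee_rot: [0.952, 0.308, 0.0, 0.0]
wrist_force: [1.4, 1.0, 0.6]
gripper_width: 0.0328
gripper_force: 25.0
t: 8.07
ee_pos: [0.5562, -0.0417, 0.0835]
ee_rot: [0.952, 0.307, 0.0, -0.0]
wrist_force: [0.8, 0.5, -0.2]
gripper_width: 0.0327
gripper_force: 25.0
```

The nose is in the bore without resistance. Now down to the ring.

```bash
python3 -m crank '0 0 0.1 0 0.2;0 0 0.1 0 0.2;0 0 0 0 0.2' 40; python3 -m crank '0 0 0.1 0 0.2;0 0 0.1 0 0.2;0 0 0 0 0.2';python3 -m crank '0 0 0.1 0 0.2;0 0 0 0 0.2'
```

```text
t: 8.45
ee_pos: [0.5564, -0.0416, 0.0817]
ee_rot: [0.952, 0.308, 0.0, 0.0]
wrist_force: [1.6, 1.1, 0.1]
gripper_width: 0.0324
gripper_force: 40.0
t: 8.82
ee_pos: [0.5563, -0.0416, 0.0797]
ee_rot: [0.952, 0.308, 0.0, -0.0]
wrist_force: [1.7, 0.8, -0.0]
gripper_width: 0.0324
gripper_force: 40.0
t: 9.07
ee_pos: [0.5563, -0.0416, 0.0787]
ee_rot: [0.952, 0.307, 0.0, 0.0]
wrist_force: [1.6, 2.0, 0.1]
gripper_width: 0.0326
gripper_force: 40.0
```

```bash
python3 -m crank '0.03 0 0.1 0 0.2;0 0 0 0 0.2';python3 -m crank '0.02 0 0.1 0 0.2;0 0 0 0 0.2'
```

```text
t: 9.32
ee_pos: [0.5565, -0.0415, 0.0777]
ee_rot: [0.952, 0.308, 0.0, 0.0]
wrist_force: [2.2, 1.3, 1.1]
gripper_width: 0.0327
gripper_force: 40.0
t: 9.57
ee_pos: [0.5567, -0.0414, 0.0767]
ee_rot: [0.952, 0.307, 0.0, 0.0]
wrist_force: [2.4, 0.7, 1.8]
gripper_width: 0.0323
gripper_force: 40.0
```

Resistance is starting about 10 mm in. I'll push 1 mm more, release, back off and check.

```bash
python3 -m crank '0 0 0.1 0 0.2;0 0 0 0 0.2' && python3 -m crank '0 0 0 0 0.6;0 0 0 0 0.6;0 0 0 0 0.6;0 0 -3 0 0.6;0 0 -4 0 0.6;-4 0 -4 0 0.6;-4 0 0 0 0.8;0 0 0 0 0.8'
python3 - <<'E'
from h import *
o,M=pose();c=get_calibration("wrist");im,d=read_camera("wrist")
cv2.imwrite("pics/w3.png",im)
P=cloud(d,c);m=np.hypot(P[...,0]-.5563,P[...,1]+.0417)<.014
z=P[...,2][m];z0=np.median(z[z>.085]);print(o["ee_pos"],z0)
disc(d,c,(.556,-.042),z0-.003,z0+.004,.025,z0)
Q=P[m&(abs(P[...,2]-z0)<.004)];s=np.linalg.lstsq(np.c_[Q[:,:2],np.ones(len(Q))],Q[:,2],rcond=None)[0];print("slope",s)
plan(.459,.246,.16)
E
```

```text
t: 9.82
ee_pos: [0.5567, -0.0414, 0.0758]
ee_rot: [0.952, 0.308, 0.0, 0.0]
wrist_force: [1.3, 2.9, 3.7]
gripper_width: 0.0325
gripper_force: 40.0
t: 10.82
ee_pos: [0.4893, -0.0907, 0.1858]
ee_rot: [0.952, 0.306, -0.001, 0.0]
wrist_force: [-0.1, 1.4, -0.6]
gripper_width: 0.0697
gripper_force: 0.0
[ 0.48929078 -0.09067809  0.18581502] 0.09788149154002804
n 135 centre [ 0.5558 -0.0424] r 0.0164 rms 0.00023
n 61 centre [ 0.5557 -0.0425] r 0.0077 rms 0.00024
slope [0.02169824 0.01572999 0.08535823]
shift cm [ 16.97 -29.08   2.56] yaw now 35.7 tilt z [-5.e-04 -5.e-04 -1.e+00]
```

View pics/w3.png

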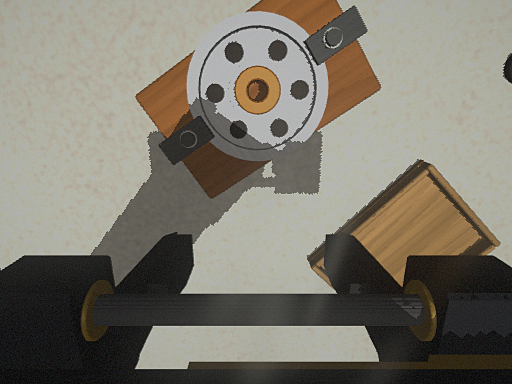

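The bushing now stands square and centred in the bore, at about (258,90) in the picture, with its shoulder about 16 mm above the hub. Next is the drift.

```bash
python3 -c "
from h import *
plan(.394,.199,.20)"
```

```text
shift cm [  8.95 -29.06  -1.43] yaw now 35.7 tilt z [-5.e-04 -5.e-04 -1.e+00]
```

```bash
python3 -m crank '1.2 -4 -0.5 0 1;1.4 -4.8 -0.5 0 1;1.6 -5 -0.5 0 1;1.6 -5 0 0 1;1.6 -5 0 0 1;1.6 -5 0 0 1;0 0 0 0 1;0 0 0 0 1'
python3 - <<'E'
from h import *
o,M=pose();c=get_calibration("wrist");im,d=read_camera("wrist")
cv2.imwrite("pics/w4.png",im);np.save("w4.npy",d)
print(np.round(o["q"],2))
P=cloud(d,c);m=np.hypot(P[...,0]-.459,P[...,1]-.246)<.012
z=P[...,2][m];z0=np.median(z[z>.09]);print(z0)
disc(d,c,(.459,.246),z0-.003,z0+.003,.025,z0)
plan(.459,.246,.15)
E
```

```text
t: 11.88
ee_pos: [0.3963, 0.1983, 0.2004]
ee_rot: [0.951, 0.308, -0.0, -0.0]
wrist_force: [-0.4, -0.3, 0.6]
gripper_width: 0.0885
gripper_force: 0.0
[-0.22  0.27 -0.4   2.08  0.14  0.82 -1.65]
0.11139463799711406
n 110 centre [0.4604 0.248 ] r 0.013 rms 0.0003
shift cm [ 7.91 -0.28  5.03] yaw now 35.8 tilt z [-6.e-04 -5.e-04 -1.e+00]
```

View pics/w4.png

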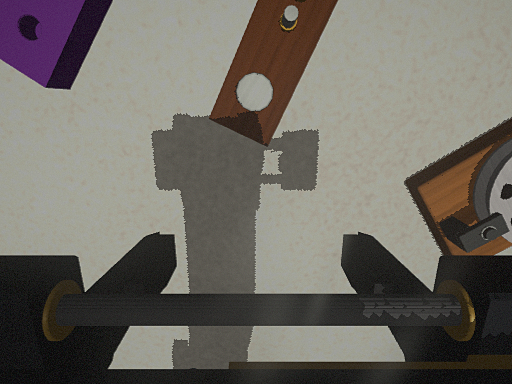

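```bash
python3 -c "
from h import *
plan(.4604,.248,.14)"; python3 -m crank '2.7 -0.1 0 0 0.8;2.7 -0.1 1 0 0.8;2.7 -0.1 2.5 0 0.8;0 0 2.5 0 0.8;0 0 0 0 0.8;0 0 0 0 0.8';  python3 -c "
from h import *
plan(.4604,.248,.064)"
```

```text
shift cm [ 8.14 -0.36  6.03] yaw now 35.8 tilt z [-6.e-04 -5.e-04 -1.e+00]
t: 12.68
ee_pos: [0.4607, 0.2472, 0.1413]
ee_rot: [0.952, 0.307, 0.0, 0.0]
wrist_force: [0.3, 0.1, 0.3]
gripper_width: 0.0709
gripper_force: 0.0
shift cm [ 0.02 -0.09  7.73] yaw now 35.7 tilt z [ 5.e-04 -0.e+00 -1.e+00]
```

```bash
python3 -m crank '0 -0.08 2 0 0.8;0 0 2 0 0.8;0 0 2 0 0.8;0 0 1.5 0 0.8;0 0 0 0 0.8;0 0 0 0 0.8' && python3 -m crank '0 0 0 0 0.15;0 0 0 0 0.15;0 0 0 0 0.15;0 0 0 0 0.15;0 0 0 0 0.15;0 0 0 0 0.15' 50;  python3 -c "
from h import *
o=get_obs();print(o['wrist_force'],o['wrist_torque']);plan(.4604,.248,.064)"
```

```text
t: 13.42
ee_pos: [0.4602, 0.2487, 0.0665]
ee_rot: [0.952, 0.307, 0.001, -0.0]
wrist_force: [-0.4, -0.4, -0.1]
gripper_width: 0.0705
gripper_force: 0.0
t: 14.18
ee_pos: [0.4597, 0.2484, 0.0657]
ee_rot: [0.952, 0.307, -0.0, 0.0]
wrist_force: [0.3, 0.3, 0.5]
gripper_width: 0.0272
gripper_force: 50.0
[0.34592106 0.31485571 0.50115777] [-0.05027175 -0.03298136  0.03568095]
shift cm [0.03 0.07 0.17] yaw now 35.8 tilt z [ 0.e+00 -1.e-04 -1.e+00]
```

The drift is gripped at 27 mm opening, against a 28 mm shank. Lift it and go to the standoff.

```bash
python3 -m crank '0 0 -3 0 0.15;0 0 -4 0 0.15;0 0 -4 0 0.15;0 0 -2 0 0.15;0 0 0 0 0.15'; python3 -c "
from h import *
plan(.489,-.091,.19)"
```

```text
t: 14.8
ee_pos: [0.4602, 0.2487, 0.1966]
ee_rot: [0.952, 0.307, 0.001, -0.0]
wrist_force: [0.2, -0.4, -3.0]
gripper_width: 0.0267
gripper_force: 50.0
shift cm [-17.54  29.24   0.63] yaw now 35.8 tilt z [ 0.002  0.001 -1.   ]
```

```bash
python3 -m crank '-2 3.6 0 0 0.15;-2.5 4.2 0 0 0.15;-2.6 4.3 0 0 0.15;-2.6 4.3 0 0 0.15;-2.6 4.3 0.2 0 0.15;-2.6 4.3 0.2 0 0.15;-2.6 4.3 0.2 0 0.15' && python3 -m crank '0 0 0 0 0.15;0 0 0 0 0.15;0 0 0 0 0.15'
python3 - <<'E'
from h import *
o,M=pose();c=get_calibration("wrist");im,d=read_camera("wrist")
cv2.imwrite("pics/w5.png",im);np.save("w5.npy",d)
e=np.array(o["ee_pos"]);print(e.round(4),M[:,2].round(4),o["wrist_force"])
P=cloud(d,c)
for g,zr in((e,(e[2]+.035,e[2]+.06)),((.556,-.042),(.09,.105))):
    m=np.hypot(P[...,0]-g[0],P[...,1]-g[1])<.014
    z=P[...,2][m];z0=np.median(z[(z>zr[0])&(z<zr[1])]);print("z",z0)
    disc(d,c,g,z0-.003,z0+.003,.025,z0)
E
```

```text
t: 15.68
ee_pos: [0.488, -0.0931, 0.188]
ee_rot: [0.952, 0.308, -0.001, -0.001]
wrist_force: [1.6, -0.4, -4.4]
gripper_width: 0.0269
gripper_force: 50.0
t: 16.05
ee_pos: [0.4888, -0.09, 0.1891]
ee_rot: [0.951, 0.309, -0.0, -0.001]
wrist_force: [-0.2, -0.1, -3.4]
gripper_width: 0.027
gripper_force: 50.0
[ 0.4888 -0.09    0.1891] [-1.1e-03  7.0e-04 -1.0e+00] [-0.17803099 -0.07748419 -3.38736969]
z 0.23318943840687809
n 323 centre [ 0.4934 -0.0866] r 0.0151 rms 0.00561
n 36 centre [ 0.2038 -0.2968] r 0.3403 rms 1e-05
z 0.09671017392281081
n 132 centre [ 0.5557 -0.0424] r 0.0166 rms 0.00021
n 60 centre [ 0.5557 -0.0424] r 0.0077 rms 0.00019
```

View pics/w5.png

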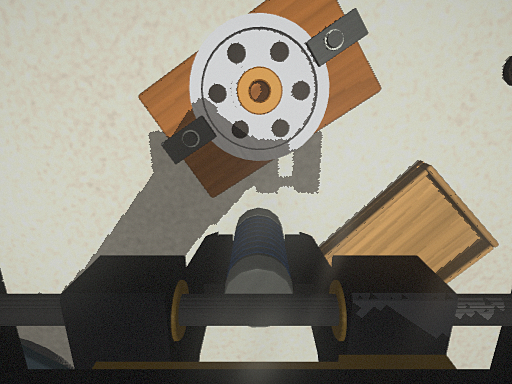

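The picture shows the drift upright in the fingers, its lower end at (259,215), with the started bushing at (259,90). I'll fit the drift's axis from depth slices.

```bash
python3 - <<'E'
from h import *
from scipy.optimize import least_squares
c=get_calibration("wrist");d=np.load("w5.npy");P=cloud(d,c);e=np.array([.4888,-.09,.1891])
m=(d>0)&(np.hypot(P[...,0]-e[0],P[...,1]-e[1])<.02);Q=P[m]
tx=np.array([.812,.584]);ty=np.array([.584,-.812])
for z in np.arange(.15,.236,.01):
    S=Q[abs(Q[:,2]-z)<.005]
    if len(S)<20: print(z,len(S));continue
    L=np.c_[(S[:,:2]-e[:2])@tx,(S[:,:2]-e[:2])@ty]
    r=least_squares(lambda p:np.hypot(*(L-p[:2]).T)-p[2],[0,0,.014],loss="soft_l1",f_scale=.0005)
    print(z.round(3),len(S),"tool offset mm",(r.x*1e3).round(2),"rms",np.sqrt(np.mean(r.fun**2)).round(5))
E
```

```text
0.15 0
0.16 15
0.17 262 tool offset mm [ 0.55  0.3  13.78] rms 0.00023
0.18 296 tool offset mm [ 0.5   0.27 13.7 ] rms 0.00028
0.19 460 tool offset mm [-5.37  0.07 19.18] rms 0.00135
0.2 661 tool offset mm [-7.61  0.08 21.33] rms 0.00137
0.21 907 tool offset mm [-1.74  0.13 15.84] rms 0.00162
0.22 833 tool offset mm [-4.73 -0.23 18.64] rms 0.0016
0.23 2617 tool offset mm [-2.013e+01  1.000e-02  3.115e+01] rms 0.00346
```

```bash
python3 -c "
from h import *
plan(.5557,-.0419,.148)"; python3 -m crank '2.7 -0.1 0 0 0.15;2.7 0 0 0 0.15;2.7 0 1.5 0 0.15;0 0 2 0 0.15;0 0 0 0 0.15;0 0 0 0 0.15;0 0 0 0 0.15' 60; python3 -c "
from h import *
plan(.5557,-.0419,.140)"
```

```text
shift cm [8.23 0.02 4.13] yaw now 36.0 tilt z [-8.e-04  6.e-04 -1.e+00]
t: 16.98
ee_pos: [0.5547, -0.0435, 0.1556]
ee_rot: [0.952, 0.307, 0.001, 0.0]
wrist_force: [0.6, -0.2, -4.1]
gripper_width: 0.0267
gripper_force: 60.0
shift cm [ 0.17 -0.07  1.56] yaw now 35.8 tilt z [ 1.4e-03 -2.0e-04 -1.0e+00]
```

```bash
python3 -m crank '0.17 -0.07 0.8 0 0.15;0 0 0.7 0 0.15;0 0 0 0 0.15;0 0 0 0 0.15;0 0 0 0 0.15'; python3 -c "
from h import *
plan(.5557,-.0419,.130)"
```

```text
t: 17.6
ee_pos: [0.5554, -0.0418, 0.1399]
ee_rot: [0.952, 0.307, 0.0, 0.0]
wrist_force: [0.2, -0.3, -3.3]
gripper_width: 0.0269
gripper_force: 60.0
shift cm [0.02 0.02 0.99] yaw now 35.8 tilt z [ 3.e-04 -0.e+00 -1.e+00]
```

Now lower the pilot into the bushing's hole, watching the force.

```bash
python3 -m crank '0.02 0.02 0.2 0 0.15;0 0 0.2 0 0.15;0 0 0 0 0.15;0 0 0 0 0.15'; python3 -m crank '0 0 0.1 0 0.15;0 0 0.1 0 0.15;0 0 0 0 0.15';python3 -m crank '0 0 0.1 0 0.15;0 0 0.1 0 0.15;0 0 0 0 0.15'
```

```text
t: 18.1
ee_pos: [0.5556, -0.0418, 0.1357]
ee_rot: [0.952, 0.307, -0.0, -0.0]
wrist_force: [-0.0, -0.7, -3.0]
gripper_width: 0.0269
gripper_force: 60.0
t: 18.48
ee_pos: [0.5554, -0.0418, 0.1336]
ee_rot: [0.952, 0.307, -0.0, -0.0]
wrist_force: [0.2, -0.2, -3.1]
gripper_width: 0.0267
gripper_force: 60.0
t: 18.85
ee_pos: [0.5555, -0.0418, 0.1316]
ee_rot: [0.952, 0.307, -0.0, -0.0]
wrist_force: [-1.0, 0.1, -3.6]
gripper_width: 0.0268
gripper_force: 60.0
```

```bash
python3 -m crank '0 0 0.1 0 0.15;0 0 0.1 0 0.15;0 0 0 0 0.15';python3 -m crank '0 0 0.1 0 0.15;0 0 0.1 0 0.15;0 0 0 0 0.15'
```

```text
t: 19.23
ee_pos: [0.5554, -0.0419, 0.1296]
ee_rot: [0.952, 0.307, -0.0, -0.0]
wrist_force: [0.1, -0.1, -3.5]
gripper_width: 0.0267
gripper_force: 60.0
t: 19.6
ee_pos: [0.5554, -0.0418, 0.1276]
ee_rot: [0.952, 0.307, -0.0, -0.0]
wrist_force: [0.2, 0.6, -3.0]
gripper_width: 0.0269
gripper_force: 60.0
```

The pilot is about 7 mm into the bushing's hole and free. The face should make contact near 0.1237, so I'll use finer steps.

```bash
python3 -m crank '0 0 0.1 0 0.15;0 0 0.1 0 0.15;0 0 0 0 0.15'; for i in 1 2; do :; done; python3 -m crank '0 0 0.1 0 0.15;0 0 0 0 0.15'
```

```text
t: 19.98
ee_pos: [0.5554, -0.0418, 0.1256]
ee_rot: [0.952, 0.307, -0.0, -0.0]
wrist_force: [-0.8, -0.1, -3.9]
gripper_width: 0.027
gripper_force: 60.0
t: 20.23
ee_pos: [0.5555, -0.0418, 0.1246]
ee_rot: [0.952, 0.307, -0.0, -0.0]
wrist_force: [-0.7, -0.6, -3.0]
gripper_width: 0.0271
gripper_force: 60.0
```

```bash
python3 -m crank '0 0 0.1 0 0.15;0 0 0 0 0.15';python3 -m crank '0 0 0.05 0 0.15;0 0 0 0 0.15'; python3 -m crank '0 0 0.05 0 0.15;0 0 0 0 0.15'
```

```text
t: 20.48
ee_pos: [0.5555, -0.0419, 0.1236]
ee_rot: [0.952, 0.307, -0.0, -0.0]
wrist_force: [-0.2, -0.3, -3.0]
gripper_width: 0.027
gripper_force: 60.0
t: 20.72
ee_pos: [0.5555, -0.0418, 0.1232]
ee_rot: [0.952, 0.307, -0.0, -0.0]
wrist_force: [-0.3, -0.2, -2.6]
gripper_width: 0.0271
gripper_force: 60.0
t: 20.98
ee_pos: [0.5557, -0.0418, 0.1228]
ee_rot: [0.952, 0.308, 0.0, 0.0]
wrist_force: [-1.0, 0.5, -2.8]
gripper_width: 0.0271
gripper_force: 60.0
```

```bash
python3 -m crank '0 0 0.05 0 0.15;0 0 0 0 0.15';python3 -m crank '0 0 0.05 0 0.15;0 0 0 0 0.15'; python3 -m crank '0 0 0.05 0 0.15;0 0 0 0 0.15'
```

```text
t: 21.22
ee_pos: [0.5559, -0.0416, 0.1225]
ee_rot: [0.952, 0.308, 0.0, -0.0]
wrist_force: [0.6, 1.1, -0.2]
gripper_width: 0.027
gripper_force: 60.0
t: 21.48
ee_pos: [0.556, -0.0413, 0.1221]
ee_rot: [0.952, 0.308, 0.0, -0.0]
wrist_force: [-0.5, 2.2, 4.8]
gripper_width: 0.0266
gripper_force: 60.0
t: 21.72
ee_pos: [0.5559, -0.0415, 0.1216]
ee_rot: [0.952, 0.308, 0.0, -0.0]
wrist_force: [-1.0, 2.9, 5.3]
gripper_width: 0.027
gripper_force: 60.0
```

Contact, at about 8 N. I'll press on in 0.5 mm steps.

```bash
for k in a; do python3 -m crank '0 0 0.05 0 0.15;0 0 0 0 0.15';python3 -m crank '0 0 0.05 0 0.15;0 0 0 0 0.15'; python3 -m crank '0 0 0.05 0 0.15;0 0 0 0 0.15'; done | grep -E "ee_pos|wrist"
```

```text
ee_pos: [0.556, -0.0415, 0.1211]
wrist_force: [-1.3, 1.6, 6.0]
ee_pos: [0.556, -0.0415, 0.1206]
wrist_force: [-1.2, 2.5, 5.7]
ee_pos: [0.556, -0.0416, 0.1202]
wrist_force: [-0.6, 1.7, 6.7]
```

```bash
(python3 -m crank '0 0 0.05 0 0.15;0 0 0.05 0 0.15;0 0 0 0 0.15';python3 -m crank '0 0 0.05 0 0.15;0 0 0.05 0 0.15;0 0 0 0 0.15') | grep -E "ee_pos|wrist"
```

```text
ee_pos: [0.5561, -0.0416, 0.1193]
wrist_force: [-1.0, 2.0, 7.6]
ee_pos: [0.5562, -0.0417, 0.1184]
wrist_force: [-2.1, 3.7, 8.2]
```

```bash
(python3 -m crank '0 0 0.05 0 0.15;0 0 0.05 0 0.15;0 0 0 0 0.15';python3 -m crank '0 0 0.05 0 0.15;0 0 0.05 0 0.15;0 0 0 0 0.15') | grep -E "ee_pos|wrist"
```

```text
ee_pos: [0.5563, -0.0417, 0.1175]
wrist_force: [-1.3, 2.0, 10.1]
ee_pos: [0.5563, -0.0417, 0.1165]
wrist_force: [-1.7, 1.5, 8.7]
```

```bash
(python3 -m crank '0 0 0.05 0 0.15;0 0 0.05 0 0.15;0 0 0 0 0.15';python3 -m crank '0 0 0.05 0 0.15;0 0 0.05 0 0.15;0 0 0 0 0.15') | grep -E "ee_pos|wrist"
```

```text
ee_pos: [0.5562, -0.0417, 0.1154]
wrist_force: [-1.4, 2.0, 6.2]
ee_pos: [0.5562, -0.0417, 0.1144]
wrist_force: [-0.3, 2.0, 8.5]
```

```bash
(python3 -m crank '0 0 0.05 0 0.15;0 0 0.05 0 0.15;0 0 0 0 0.15';python3 -m crank '0 0 0.05 0 0.15;0 0 0.05 0 0.15;0 0 0 0 0.15') | grep -E "ee_pos|wrist"
```

```text
ee_pos: [0.5562, -0.0417, 0.1133]
wrist_force: [-1.4, 2.3, 7.5]
ee_pos: [0.5562, -0.0417, 0.1124]
wrist_force: [-1.0, 2.0, 7.1]
```

```bash
(python3 -m crank '0 0 0.05 0 0.15;0 0 0 0 0.15';python3 -m crank '0 0 0.05 0 0.15;0 0 0 0 0.15') | grep -E "ee_pos|wrist"
```

```text
ee_pos: [0.5563, -0.0417, 0.1119]
wrist_force: [-0.7, 2.0, 7.8]
ee_pos: [0.5562, -0.0417, 0.1114]
wrist_force: [-0.9, 1.2, 7.9]
```

```bash
(python3 -m crank '0 0 0.05 0 0.15;0 0 0 0 0.15';python3 -m crank '0 0 0.05 0 0.15;0 0 0 0 0.15'; python3 -m crank '0 0 0.05 0 0.15;0 0 0 0 0.15') | grep -E "ee_pos|wrist"
```

```text
ee_pos: [0.5562, -0.0417, 0.1109]
wrist_force: [-0.6, 3.2, 6.9]
ee_pos: [0.5562, -0.0417, 0.1104]
wrist_force: [-0.9, 0.9, 7.9]
ee_pos: [0.5562, -0.0417, 0.1099]
wrist_force: [-0.9, 2.4, 8.0]
```

```bash
(python3 -m crank '0 0 0.03 0 0.15;0 0 0 0 0.15';python3 -m crank '0 0 0.03 0 0.15;0 0 0 0 0.15'; python3 -m crank '0 0 0.03 0 0.15;0 0 0 0 0.15') | grep -E "ee_pos|wrist"
```

```text
ee_pos: [0.5563, -0.0417, 0.1097]
wrist_force: [-0.8, 2.0, 8.7]
ee_pos: [0.5563, -0.0417, 0.1094]
wrist_force: [-1.3, 2.1, 7.8]
ee_pos: [0.5562, -0.0417, 0.109]
wrist_force: [-0.3, 2.1, 8.0]
```

```bash
(python3 -m crank '0 0 0.03 0 0.15;0 0 0 0 0.15';python3 -m crank '0 0 0.03 0 0.15;0 0 0 0 0.15'; python3 -m crank '0 0 0.03 0 0.15;0 0 0 0 0.15') | grep -E "ee_pos|wrist"
```

```text
ee_pos: [0.5563, -0.0417, 0.1088]
wrist_force: [-1.1, 2.3, 7.7]
ee_pos: [0.5563, -0.0417, 0.1085]
wrist_force: [-0.9, 2.0, 8.2]
ee_pos: [0.5563, -0.0417, 0.1081]
wrist_force: [-1.2, 1.4, 8.2]
```

```bash
(python3 -m crank '0 0 0.03 0 0.15;0 0 0 0 0.15';python3 -m crank '0 0 0.03 0 0.15;0 0 0 0 0.15') | grep -E "ee_pos|wrist"
```

```text
ee_pos: [0.5563, -0.0417, 0.1079]
wrist_force: [-0.9, 2.4, 8.8]
ee_pos: [0.5563, -0.0417, 0.1077]
wrist_force: [-1.1, 1.5, 10.0]
```

```bash
(python3 -m crank '0 0 0.03 0 0.15;0 0 0 0 0.15') | grep -E "ee_pos|wrist"
```

```text
ee_pos: [0.5563, -0.0417, 0.1077]
wrist_force: [-2.3, 1.6, 11.6]
```

It bottomed at 0.1077, as predicted. Now lean to about 20 N, which is Fz of about 17.

```bash
(python3 -m crank '0 0 0.03 0 0.15;0 0 0 0 0.15';python3 -m crank '0 0 0.03 0 0.15;0 0 0 0 0.15') | grep -E "ee_pos|wrist"
```

```text
ee_pos: [0.5564, -0.0417, 0.1077]
wrist_force: [-3.9, 1.6, 15.7]
ee_pos: [0.5564, -0.0417, 0.1077]
wrist_force: [-3.9, 2.7, 17.0]
```

```bash
(python3 -m crank '0 0 0.03 0 0.15;0 0 0 0 0.15') | grep -E "ee_pos|wrist"
```

```text
ee_pos: [0.5564, -0.0417, 0.1076]
wrist_force: [-4.9, 1.9, 21.1]
```

The load is about 24 N and it isn't moving, so it's bottomed. I'll ease back to about 20 N, hold, then withdraw.

```bash
(python3 -m crank '0 0 -0.03 0 0.15;0 0 0 0 0.15;0 0 0 0 0.15;0 0 0 0 0.15'; python3 -m crank '0 0 -0.1 0 0.15;0 0 -0.1 0 0.15;0 0 -0.3 0 0.15;0 0 -1 0 0.15;0 0 -1.5 0 0.15;0 0 -3 0 0.15;0 0 -3 0 0.15;0 0 0 0 0.15')| grep -E "t:|ee_pos|wrist"; python3 -c "
from h import *
plan(.489,-.091,.19)"
```

```text
t: 30.22
ee_pos: [0.5564, -0.0417, 0.1076]
ee_rot: [0.952, 0.307, 0.001, 0.0]
wrist_force: [-4.3, 1.6, 18.4]
t: 31.22
ee_pos: [0.5573, -0.0419, 0.1986]
ee_rot: [0.952, 0.307, 0.003, 0.001]
wrist_force: [0.2, 0.4, -4.6]
shift cm [-8.42 -0.02  0.83] yaw now 35.8 tilt z [ 5.4e-03 -4.0e-04 -1.0e+00]
```

```bash
python3 -m crank '-2.8 0 0.2 0 0.15;-2.8 0 0.2 0 0.15;-2.8 0 0.2 0 0.15;0 0 0 0 0.15;0 0 0 0 0.15;0 0 0 0 0.15'
python3 - <<'E'
from h import *
from scipy.optimize import least_squares
o,M=pose();c=get_calibration("wrist");im,d=read_camera("wrist")
cv2.imwrite("pics/w6.png",im)
e=np.array(o["ee_pos"]);P=cloud(d,c)
m=np.hypot(P[...,0]-.556,P[...,1]+.042)<.014
z=P[...,2][m];z0=np.median(z[(z>.07)&(z<.1)]);print("head z",z0)
disc(d,c,(.556,-.042),z0-.003,z0+.003,.025,z0)
Q=P[m&(abs(P[...,2]-z0)<.003)];print("slope",np.linalg.lstsq(np.c_[Q[:,:2],np.ones(len(Q))],Q[:,2],rcond=None)[0][:2])
Q=P[(d>0)&(np.hypot(P[...,0]-e[0],P[...,1]-e[1])<.02)]
for z in(.165,.17,.175,.18):
    S=Q[abs(Q[:,2]-z)<.005]
    if len(S)<40: continue
    L=(S[:,:2]-e[:2])@M[:2,:2]
    r=least_squares(lambda p:np.hypot(*(L-p[:2]).T)-p[2],[0,0,.014],loss="soft_l1",f_scale=.0005);print(z,(r.x*1e3).round(2))
plan(.4597,.2484,.19)
E
```

```text
t: 31.98
ee_pos: [0.4881, -0.0902, 0.1898]
ee_rot: [0.951, 0.308, 0.0, -0.0]
wrist_force: [-0.2, 0.6, -3.8]
gripper_width: 0.0268
gripper_force: 60.0
head z 0.08198348588870752
n 123 centre [ 0.5564 -0.0422] r 0.0165 rms 0.00022
n 56 centre [ 0.5563 -0.0422] r 0.0077 rms 0.00019
slope [ 0.00129821 -0.00363366]
0.165 [ 0.53  0.16 13.71]
0.17 [ 0.49  0.13 13.74]
0.175 [ 0.4   0.1  13.76]
0.18 [ 0.34  0.08 13.73]
shift cm [ 1.755e+01 -2.910e+01 -1.000e-02] yaw now 35.9 tilt z [ 3.e-04  4.e-04 -1.e+00]
```

View pics/w6.png

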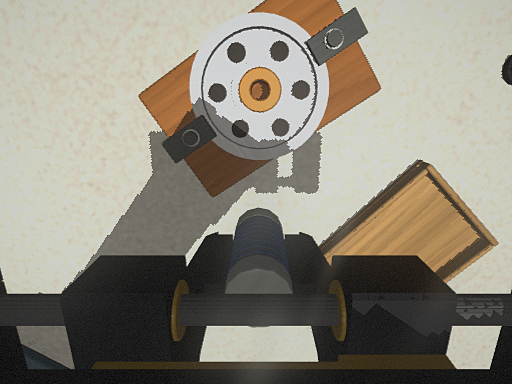

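The bushing is home: at (259,90) in the picture, head top at 82.0 mm, square and centred. The drift is still straight in the grip, so I'll take it back to the rack.

```bash
python3 -m crank '2 -3.4 0 0 0.15;2.6 -4.3 0 0 0.15;2.6 -4.3 0 0 0.15;2.6 -4.3 0 0 0.15;2.6 -4.3 0 0 0.15;2.6 -4.3 0 0 0.15;2.5 -4.2 0 0 0.15' && python3 -m crank '0 0 0 0 0.15;0 0 0 0 0.15;0 0 0 0 0.15'; python3 -c "
from h import *
plan(.4597,.2484,.085)"
```

```text
t: 32.9
ee_pos: [0.4589, 0.2497, 0.19]
ee_rot: [0.951, 0.308, 0.0, -0.0]
wrist_force: [1.1, 0.3, -3.7]
gripper_width: 0.0267
gripper_force: 60.0
t: 33.28
ee_pos: [0.4594, 0.246, 0.1897]
ee_rot: [0.952, 0.307, -0.0, 0.0]
wrist_force: [-0.6, -0.2, -3.0]
gripper_width: 0.0266
gripper_force: 60.0
shift cm [ 0.17 -0.18 10.47] yaw now 35.7 tilt z [-2.e-04 -9.e-04 -1.e+00]
```

```bash
python3 -m crank '0.17 -0.18 3 0 0.15;0 0 3 0 0.15;0 0 2.5 0 0.15;0 0 1.5 0 0.15;0 0 0 0 0.15;0 0 0 0 0.15;0 0 0 0 0.15'; python3 -c "
from h import *
plan(.4597,.2484,.0657)"
```

```text
t: 34.15
ee_pos: [0.4601, 0.2502, 0.0908]
ee_rot: [0.952, 0.307, 0.001, -0.0]
wrist_force: [0.0, 0.6, -2.1]
gripper_width: 0.0269
gripper_force: 60.0
shift cm [-0.14  0.12  2.51] yaw now 35.8 tilt z [ 1.6e-03  8.0e-04 -1.0e+00]
```

```bash
python3 -m crank '-0.14 0.12 0.5 0 0.15;0 0 0.3 0 0.15;0 0 0 0 0.15;0 0 0 0 0.15';python3 -m crank '0 0 0.2 0 0.15;0 0 0.2 0 0.15;0 0 0.2 0 0.15;0 0 0 0 0.15'; python3 -c "
from h import *
plan(.4597,.2484,.0657)"
```

```text
t: 34.65
ee_pos: [0.4589, 0.2481, 0.0819]
ee_rot: [0.952, 0.307, -0.0, -0.0]
wrist_force: [-0.5, -0.2, -3.4]
gripper_width: 0.0266
gripper_force: 60.0
t: 35.15
ee_pos: [0.4588, 0.2479, 0.0757]
ee_rot: [0.952, 0.307, -0.0, 0.0]
wrist_force: [0.1, 0.5, -3.3]
gripper_width: 0.0266
gripper_force: 60.0
shift cm [0.1  0.02 1.  ] yaw now 35.8 tilt z [-4.e-04 -3.e-04 -1.e+00]
```

```bash
python3 -m crank '0.1 0 0.2 0 0.15;0 0 0.2 0 0.15;0 0 0.2 0 0.15;0 0 0 0 0.15'; python3 -m crank '0 0 0.1 0 0.15;0 0 0.1 0 0.15;0 0 0.1 0 0.15;0 0 0 0 0.15;0 0 0 0 0.15'
```

```text
t: 35.65
ee_pos: [0.4596, 0.2486, 0.0697]
ee_rot: [0.952, 0.307, -0.0, 0.0]
wrist_force: [-0.6, -0.1, -3.4]
gripper_width: 0.0271
gripper_force: 60.0
t: 36.28
ee_pos: [0.4598, 0.2486, 0.0669]
ee_rot: [0.952, 0.307, -0.0, 0.0]
wrist_force: [0.1, 0.1, -3.5]
gripper_width: 0.0266
gripper_force: 60.0
```

```bash
python3 -m crank '0 0 0.1 0 0.15;0 0 0.05 0 0.15;0 0 0 0 0.15'; python3 -m crank '0 0 0.05 0 0.15;0 0 0 0 0.15'
```

```text
t: 36.65
ee_pos: [0.4599, 0.2487, 0.0657]
ee_rot: [0.952, 0.307, 0.0, 0.0]
wrist_force: [-0.7, -0.7, 3.1]
gripper_width: 0.0269
gripper_force: 60.0
t: 36.9
ee_pos: [0.4599, 0.2487, 0.0657]
ee_rot: [0.952, 0.307, 0.0, 0.0]
wrist_force: [-2.8, -2.3, 8.7]
gripper_width: 0.0268
gripper_force: 60.0
```

Seated on the rack. Back off slightly, release, lift and step aside.

```bash
python3 -m crank '0 0 -0.08 0 0.15;0 0 0 0 0.15;0 0 0 0 0.7;0 0 0 0 0.7;0 0 0 0 0.7;0 0 0 0 0.7' && python3 -m crank '0 0 -3 0 0.7;0 0 -4 0 0.7;0 0 -5 0 0.7;-3 0 -1 0 0.7;-3.5 0 0 0 0.7;0 0 0 0 0.7;0 0 0 0 0.7;0 0 0 0 0.7'
python3 - <<'E'
from h import *
o,M=pose();c=get_calibration("wrist");im,d=read_camera("wrist")
P=cloud(d,c);m=np.hypot(P[...,0]-.460,P[...,1]-.248)<.012
z=P[...,2][m];z0=np.median(z[z>.09]);print("z",z0);disc(d,c,(.46,.248),z0-.003,z0+.003,.025,z0)
Q=P[m&(abs(P[...,2]-z0)<.003)];print("slope",np.linalg.lstsq(np.c_[Q[:,:2],np.ones(len(Q))],Q[:,2],rcond=None)[0][:2])
im,d=read_camera("side");im0=cv2.imread("pics/side0.png");show(im,"side1",(130,400,100,330),2.2)
E
```

```text
t: 37.65
ee_pos: [0.4598, 0.2487, 0.0657]
ee_rot: [0.952, 0.307, 0.0, -0.0]
wrist_force: [0.1, 0.0, 0.2]
gripper_width: 0.0614
gripper_force: 0.0
t: 38.65
ee_pos: [0.4078, 0.2113, 0.1957]
ee_rot: [0.952, 0.308, 0.0, -0.0]
wrist_force: [-0.1, 0.3, -0.2]
gripper_width: 0.0617
gripper_force: 0.0
z 0.11122629498813681
n 107 centre [0.4604 0.2487] r 0.0131 rms 0.00027
slope [-0.00142854  0.00535305]
```

View pics/side1.png

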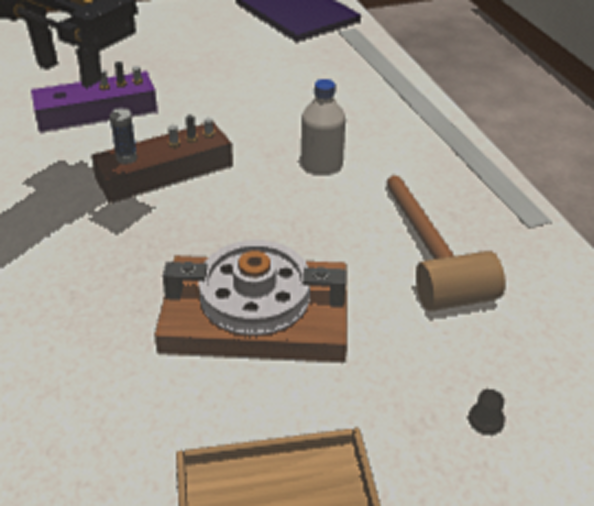

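The crop shows the drift upright in its rack at (122,135), the bushing flush on the hub at (255,262), the bystanders where they were, and the gripper clear. Handing in.

```bash
python3 -c "
from plant import *
print(job_done())"
```

```text
the job is handed in; nothing more can be done
None
```

The job is handed in at about 39 s, verdict not shown: bushing pressed home (head top measured at 82.0 mm, flush), peak load about 24 N and held near 20 N, drift upright in its rack hole, and nothing else on the bench disturbed.

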